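# Fit the reducing bush and stand the tomato sign

### The job

The tomato sign has to go up on the green sprung sign foot, but its thin post would wobble in the wide socket. First press the white nylon reducing bush into the socket, head up, until its shoulder sits flush on the rim all round: leaf springs in the bore make it go stiffly all the way and the sprung socket gives under your hand, so push steadily until you feel it bottom, and ease off at once then: pressing the seated head on the rim with more than about 35 N cracks it. Then take the tomato sign out of the wooden rack and stand it in the bush with its post down on the socket floor, set down gently, and let go. Leave the olive sign, the jar and the tin where they are.

Things in the scene. Friction and masses are not known exactly. Their poses are not given: they have to be found in the camera images.
- bush: White nylon reducing bush, loose, standing upright on its foot; 44 mm tall. Ribbed head 46 mm across and 14 mm high on top; below the shoulder a body 30 mm long that tapers from 35 to 32 mm, with a foot cone 8 mm high narrowing to 28 mm. A 14 mm hole runs right through. 50 g. Origin: centre of the foot's underside; z up its axis.
- bush_head: The head of the bush, a part of it: 46 mm across, 14 mm high. Origin: centre of its underside, as bush_shoulder.
- socket: The steel tube socket on the sign foot with its leaf springs, see socket_rim. Origin: on the table, under the centre of the foot; z up.
- bush_shoulder (a point): Centre of the underside of the bush's head (the shoulder), on its axis, 30 mm above the foot and 14 mm below the top face. Grip the head above it; home means this point is level with socket_rim.
- sign_foot: Heavy green round sign foot, 140 mm across, fixed to the table; its plate is 20 mm high. In the middle a steel tube socket, 48 mm outside, stands upright on a coil spring, its rim 90 mm above the table. Origin: centre of the underside, z up.
- socket_rim (a point): Centre of the socket's mouth; moves with the socket. Bore 37 mm, floor 40 mm below the rim; four brass leaf springs just inside grip the bush: it slides under a push that grows slowly (under 1 N per mm of hand travel) to 13 to 25 N just before home, differing each time; once bottomed the push climbs at over 2 N per mm. Under load the socket sinks some mm on its spring and comes back when let go.
- rack: Wooden sign rack, a small bench 70 x 240 mm, top 66 mm above the table, fixed; two holes 14 mm wide, 60 mm either side of its middle, in which two signs hang by their collars. Origin: centre of the underside; x across, y along its length.
- tomato_sign: Small framed slate sign with a painted red tomato, 0.1 to 0.2 kg. Panel 90 mm wide (its y), 70 mm high, frame 12 mm thick (its x, painted face to -x), on an upright round post 12 mm thick. Tip to panel 80 mm, tip to top edge 150 mm. Collar 20 mm across, 4 mm thick, 56 mm above the tip. Pinch the panel's top edge across its thickness. Origin: post tip; z up. Either hole of the rack.
- tomato_sign_tip (a point): Lower end of the tomato sign's post (cone over the last 5 mm, 6 mm wide at the end), in the rack 10 mm above the table. Planted, it stands on the socket floor, 40 mm below socket_rim, and the collar is 2 mm above the bush's head.
- olive_sign: The same sign with two green olives, in the rack's other hole; stays there. Origin: post tip.
- red_jar: Jar of red sauce with a dark green lid, 62 mm across, 84 mm tall, on the table beyond the foot; to be left alone. Origin: centre of its underside.
- round_tin: Round pale tin, 76 mm across, 58 mm tall, at the front of the table; to be left alone. Origin: centre of its underside.
There are look-alikes about, which are no part of the job. Leave any purple look-alike of the tomato_sign alone.

How it is judged:
By the outcome, as a careful person would: the job done as asked, in the order asked, and still so for the second after the job is handed in, with the robot touching nothing.
It also fails if it takes over 59 s, if anything falls off the work surface, if the arm or the gripper's body presses on something with over 40 N, if the wrist force passes 120 N, or if a joint passes its speed limit or range.

### The arm

A 7-joint arm with a two-finger parallel gripper is mounted at the origin on a cart in front of the work surface, level with it; the furniture and walls round the work are solid. World frame = base frame: x ahead of the robot, y to its left, z up, the work surface at z = 0. Lengths are in m, angles in rad, forces in N, time in s.
With the tool pointing down it reaches from about 0.425 to 0.875 m from the base axis. Payload 4.7 kg.
Tool frame: the origin (TCP) lies at the very end of the fingers, on their centre line; the grasp point (between the pads) lies 19 mm behind it (arm.grip_point_offset is the z of the grasp point in the tool frame, in m); z points along the fingers, y is the line along which they close (so a half turn about z gives the same grasp; the last joint's range is limited). The gripper opens to 85 mm and grips with 20 to 120 N. Pads are 22 mm wide; open, the fingers measure 114 mm over their backs; the gripper's body (76 mm by 85 mm) begins 54 mm behind the grasp point. The pads swing forward as they close: fully open they stand 13 mm farther back than shut.
Start: joints at [1.229, 0.321, -0.07, 1.45, 0.023, 1.371, -0.057], TCP at [0.226, -0.609, 0.2] pointing down, gripper open.
Joint ranges: [-2.86, 2.86], [-0.3, 2.09], [-1.38, 1.24], [0.06, 2.45], [-1.56, 4.7], [0.09, 2.05], [-2.69, 2.69]. Speed limits (rad/s): [2.57, 2.57, 3.14, 3.14, 3.14, 3.14, 3.14].

### API

Orientations are given as a unit quaternion [w, x, y, z].
In Python, from rig import arm gives the robot as it stands. The module is installed in compiled form; this text tells all that it offers.
- The arm moves only by the tool move_arm, never from a script. Its argument "targets" is a list of rows, each an object of numbers: "fingers": the closure, from 0 (fully open) to 1 (shut); "x", "y", "z": the shift along the tool's x, y, z in mm; "yaw": the turn about the tool's z in degrees. A call has 1 to 8 rows; each row shifts and turns the commanded pose from where the row before left it, along the tool's axes as they then stand; what a row does not reach is not made up. A row lasts 1/8 s, in which the tool goes at most 62.5 mm and 10.7 degrees, less where a joint would pass 70% of its speed; a pose out of reach is approached as far as the arm can. A call with a gripper value outside its range is refused whole. The fingers move at their own pace and stop on an object; "grip_force" is the grip in N (left out, the last holds). Time passes only in rows, so rows that do not move let the fingers close. It gives the time, the measured TCP pose, the force, the opening and the grip force at its end, in the units of the state.
- arm.get_obs(): the state, without advancing time (a new reading comes with each control period).
- arm.read_camera(name): name is "scene" or "top"; returns the picture (420x560x3 uint8, red, green, blue); there is no depth.
- arm.camera_params(name): a dict with "K" (3x3 intrinsics, pixels), "T" (4x4, takes a point from camera to world coordinates). Camera axes: x right, y down, z forward; pixel columns grow to the right and rows downward; lengths in m; the calibration is good to about 2 mm. A picture is of the moment at which its call begins. camera_params takes no time and is no camera call.
- arm.sign_off(): hands the job in; it is judged then, once.
The state is a dict: "time": time; "joint_pos": joint angles; "joint_velocities": joint speeds; "joint_torque": joint torques, N m; "tool_pos": TCP position; "tcp_rot": TCP orientation; "wrist_force": force on the tool from outside, world axes, zero at the start; "torque": the same for the moment, N m; "grip_width": finger opening in m; "finger_force": force on a finger pad.
Only numpy, scipy, OpenCV 4.12 (cv2) and the standard library are available. Lean on these libraries where they do the work, as an engineer would, in place of code of your own. Each camera call takes 0.05 s, during which the arm holds its last target. There are 200 camera calls.

## Working session

There is one attempt and no reset: what is moved stays moved. The work goes in short steps, Python scripts to look and compute and a tool call to move; the robot and the scene stay as the last step left them, time stands still between calls to the robot, and variables do not carry over. Pictures are saved under pics/ and viewed, at most 10 in all, crops included, and the job is handed in when it is done.

Besides the shell and the picture viewer there is one more tool, called after "Call:" as name(argument=value, ...), one argument or row to a line, values as JSON. move_arm: Moves the arm, as the interface text tells. Its arguments: {"type":"object","properties":{"targets":{"type":"array","items":{"type":"object","properties":{"fingers":{"type":"number"},"x":{"type":"number"},"y":{"type":"number"},"z":{"type":"number"},"yaw":{"type":"number"}}}},"grip_force":{"type":"number"}},"required":["targets"]}

```bash
mkdir -p pics
cat > h.py <<'E'
import numpy as np, cv2
from rig import arm
def snap(n,f=None):
    im=arm.read_camera(n)
    if f: cv2.imwrite('pics/'+f,cv2.cvtColor(im,cv2.COLOR_RGB2BGR))
    return im
def ray(n,u,v):
    p=arm.camera_params(n);K=p['K'];T=p['T']
    d=T[:3,:3]@np.linalg.solve(K,[u,v,1.]);return T[:3,3],d
def onz(n,u,v,z):
    o,d=ray(n,u,v);return o+d*(z-o[2])/d[2]
def proj(n,P):
    p=arm.camera_params(n);q=np.linalg.inv(p['T'])@np.append(P,1);q=p['K']@q[:3];return q[:2]/q[2]
def tri(a,b):
    o1,d1=ray('scene',*a);o2,d2=ray('top',*b)
    s=np.linalg.lstsq(np.c_[d1,-d2],o2-o1,rcond=None)[0];p,q=o1+d1*s[0],o2+d2*s[1];return (p+q)/2,np.linalg.norm(p-q)
E
python3 - <<'E'
from h import *
snap('scene','s0.png');snap('top','t0.png')
for n in('scene','top'):
    p=arm.camera_params(n);print(n,p['K'].round(1).tolist(),p['T'].round(3).tolist())
o=arm.get_obs();print(o['time'],o['tool_pos'],o['tcp_rot'],o['grip_width'],o['wrist_force'],arm.grip_point_offset)
E
```

```text
scene [[493.6, 0.0, 286.0], [0.0, 493.6, 207.2], [0.0, 0.0, 1.0]] [[-0.908, -0.309, 0.283, 0.084], [-0.418, 0.645, -0.64, 1.016], [0.015, -0.699, -0.715, 1.173], [0.0, 0.0, 0.0, 1.0]]
top [[446.0, 0.0, 285.6], [0.0, 446.0, 209.0], [0.0, 0.0, 1.0]] [[-0.017, -0.998, 0.064, 0.455], [-1.0, 0.017, -0.007, 0.051], [0.006, -0.064, -0.998, 1.216], [0.0, 0.0, 0.0, 1.0]]
0.1 [ 0.22618531 -0.6087986   0.19914423] [-8.33396798e-04  9.84213998e-01  1.76980431e-01 -1.97384197e-04] 0.08507081301051962 [-0.37198395  0.82686687 -0.71196483] -0.0187
```

View pics/s0.png

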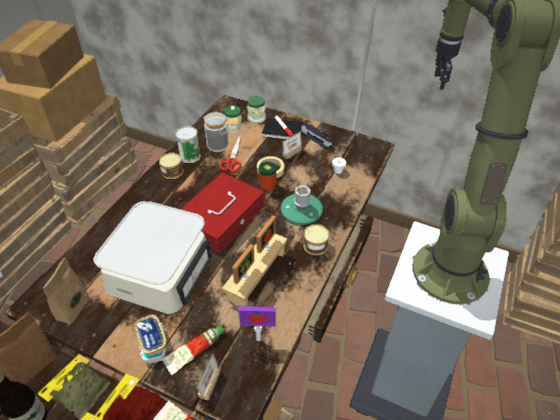

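View pics/t0.png

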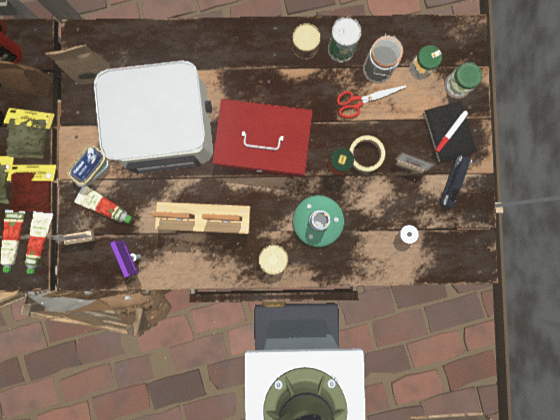

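The scene picture shows the bush at (339,165), the foot at (302,205), the rack with two signs at (243,265) and (265,235), and a purple decoy at (257,318). In the top picture the bush is at (409,235), the foot at (318,221) and the rack at (203,218).

Run:
```python
from h import *
s=cv2.imread('pics/s0.png');t=cv2.imread('pics/t0.png')
a=cv2.resize(s[205:310,215:300],None,fx=5,fy=5,interpolation=3)
b=cv2.resize(t[190:245,145:255],None,fx=3.4,fy=3.4,interpolation=3)
c=cv2.resize(t[185:255,285:425],None,fx=2.6,fy=2.6,interpolation=3)
W=np.zeros((530,800,3),np.uint8);W[:525,:425]=a;W[:b.shape[0],426:426+b.shape[1]]=b;W[200:200+c.shape[0],430:430+c.shape[1]]=c
cv2.imwrite('pics/crop.png',W)
hsv=cv2.cvtColor(t,cv2.COLOR_BGR2HSV)
def blobs(m,r,mn=20):
    x0,y0,x1,y1=r;k=np.zeros_like(m);k[y0:y1,x0:x1]=m[y0:y1,x0:x1]
    for c in cv2.findContours(k,0,1)[0]:
        if cv2.contourArea(c)>mn: yield c
for c in blobs(cv2.inRange(hsv,(0,0,170),(180,60,255)),(390,215,430,255)):
    (u,v),r=cv2.minEnclosingCircle(c);print('bush',u,v,r,onz('top',u,v,.044),'diam',2*r*1.17/446)
for c in blobs(cv2.inRange(hsv,(65,80,50),(95,255,255)),(280,185,360,260),300):
    e=cv2.fitEllipse(cv2.convexHull(c));print('foot',e,onz('top',*e[0],.02))
for c in blobs(cv2.inRange(hsv,(8,120,60),(18,255,190)),(150,208,250,224)):
    e=cv2.minAreaRect(c);print('sign',e,onz('top',*e[0],.16))
for c in blobs(cv2.inRange(hsv,(15,40,150),(30,200,255)),(145,190,255,245),200):
    e=cv2.minAreaRect(c);print('rack',e,onz('top',*e[0],.066))
```

```text
bush 409.1428527832031 233.85714721679688 9.390717506408691 [ 0.45884525 -0.28077301  0.044     ] diam 0.04926968377801869
foot ((318.08209228515625, 220.59388732910156), (50.3284912109375, 50.86051559448242), 164.4680633544922) [ 0.49865753 -0.04403251  0.02      ]
rack ((196.98963928222656, 215.45098876953125), (104.1134033203125, 34.18275833129883), 0.6227556467056274) [0.51555257 0.27165933 0.066     ]
```

View pics/crop.png

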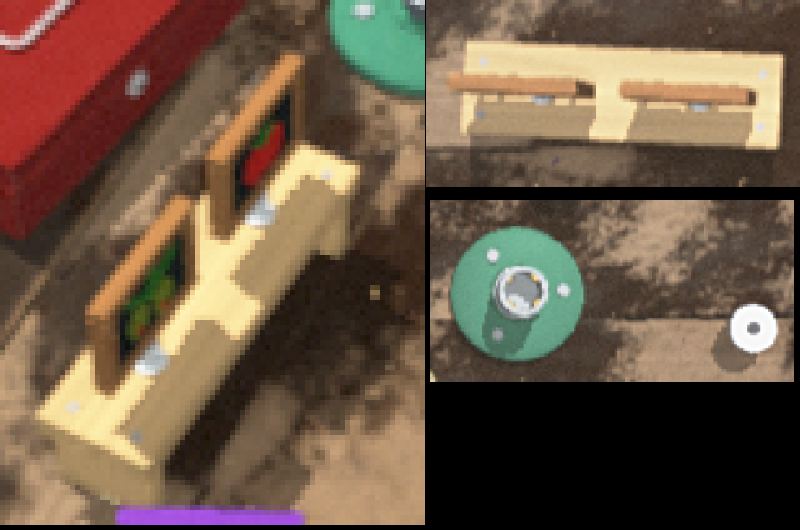

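Olive is the far sign, scene (243,265) with green on its slate. Tomato is the sign nearer the foot, scene (265,235) and top (222,217), with a red painted fruit. The purple sign at scene (257,318) is the look-alike. So I'll take the nearer sign.

Run:
```python
from h import *
t=cv2.imread('pics/t0.png');g=cv2.cvtColor(t,6).astype(float);hsv=cv2.cvtColor(t,cv2.COLOR_BGR2HSV)
print(g[229:240,402:417].astype(int))
w=np.clip(200-g[231:238,406:413],0,None);yy,xx=np.mgrid[231:238,406:413];u,v=(w*xx).sum()/w.sum(),(w*yy).sum()/w.sum();print('hole',u,v,onz('top',u,v,.044))
# rim: light grey ring
m=cv2.inRange(hsv,(0,0,150),(180,50,255));m[:205]=0;m[236:]=0;m[:,:306]=0;m[:,335:]=0
c=max(cv2.findContours(m,0,1)[0],key=cv2.contourArea);e=cv2.fitEllipse(cv2.convexHull(c));print('rim',e,onz('top',*e[0],.09), e[1][0]*1.13/446)
m=cv2.inRange(hsv,(5,110,90),(16,255,255));m[:205]=0;m[228:]=0
n,l,st,ce=cv2.connectedComponentsWithStats(m[:,140:260])
for i in range(1,n):
    if st[i,4]>60:
        p=np.argwhere(l==i)[:,::-1]+[140,0]; W=np.array([onz('top',*q,.16) for q in p])[:,:2]
        r=cv2.minAreaRect((W*1000).astype(np.float32));print(st[i],r, np.linalg.svd(W-W.mean(0))[2][0])
s=arm.get_obs();print(s['joint_pos'])
```

```text
[[255 254 248 247 247 247 247 247 247 247 247 248 250 255 244]
 [255 250 247 247 247 248 250 251 250 249 247 247 248 251 255]
 [253 248 247 247 249 253 247 243 248 253 249 247 247 248 254]
 [250 247 247 248 253 241 158 137 156 228 253 248 247 247 251]
 [250 247 247 250 253 158 120 116 117 151 254 250 247 247 249]
 [250 247 247 250 248 128 114 117 117 129 251 250 247 247 249]
 [250 247 247 250 255 160 109 122 124 172 255 249 247 247 249]
 [251 248 247 248 253 250 188 178 204 247 252 248 247 247 250]
 [255 249 247 247 249 252 250 250 251 251 249 247 247 248 253]
 [255 252 248 247 247 248 249 249 249 248 247 247 247 250 255]
 [229 255 250 248 247 247 247 247 247 247 247 247 249 254 254]]
hole 408.96989422294547 233.7925142392189 [ 0.45902262 -0.28032363  0.044     ]
rim ((319.51171875, 219.36814880371094), (19.52532196044922, 21.0505313873291), 106.97618103027344) [ 0.49914126 -0.04213539  0.09      ] 0.049469986132976713
[ 11 212  39   6 182] ((513.5574340820312, 317.3150634765625), (90.13994598388672, 11.505753517150879), 86.42353057861328) [-0.06285688 -0.99802255]
[ 62 214  38   7 183] ((505.9004211425781, 198.02532958984375), (88.02515411376953, 12.110942840576172), 86.8240737915039) [-0.07291681 -0.99733803]
[ 1.22909763  0.32172111 -0.07008703  1.45156644  0.02259957  1.37080481
 -0.05689362]
```

Call:
move_arm(
  targets=[
    {"x": 41.6, "y": -28.3, "fingers": 0},
    {"x": 41.6, "y": -28.3},
    {"x": 41.6, "y": -28.3},
    {"x": 41.6, "y": -28.3},
    {"x": 41.6, "y": -28.3},
    {"x": 41.6, "y": -28.3},
    {"x": 41.6, "y": -28.3},
    {"x": 41.6, "y": -28.3},
  ],
  grip_force=60,
)

```text
validation failed for argument at $.ta...
```

Call:
move_arm(
  targets=[
    {"yaw": -8.2, "z": 10},
    {"yaw": -8.2, "z": 10},
    {"yaw": -8.2, "z": 10},
    {"yaw": -8.2, "z": 10},
    {"yaw": -8.3, "z": 10},
    {"yaw": -8.3, "z": 10},
    {"yaw": -8.3, "z": 10},
    {"yaw": -8.2, "z": 10},
  ],
)

```text
validation failed for argument at $.ta...
```

```bash
cat >> h.py <<'E'
from scipy.spatial.transform import Rotation as R
def delta(x,y,z,phi=86.3):
    o=arm.get_obs();q=np.array(o['tcp_rot']);M=R.from_quat(q[[1,2,3,0]]).as_matrix();p=np.array(o['tool_pos'])
    print('t',round(o['time'],2),'tcp',p.round(4),'phi',np.degrees(np.arctan2(M[1,0],M[0,0])).round(2),'tilt',M[:,2].round(3),'F',np.round(o['wrist_force'],1),'w',round(o['grip_width'],4))
    print('tool shift mm',(M.T@(np.array([x,y,z])-p)*1000).round(1))
E
python3 -c "
from h import *
delta(.459,-.2805,.032)"
```

```text
t 0.1 tcp [ 0.2262 -0.6088  0.1991] phi 20.39 tilt [-0.001  0.002 -1.   ] F [-0.4  0.8 -0.7] w 0.0851
tool shift mm [ 332.6 -226.3  167.5]
```

Rows apparently need every field.

Call:
move_arm(
  targets=[
    {"x": 41.6, "y": -28.3, "z": 0, "yaw": 0, "fingers": 0},
    {"x": 41.6, "y": -28.3, "z": 0, "yaw": 0, "fingers": 0},
    {"x": 41.6, "y": -28.3, "z": 0, "yaw": 0, "fingers": 0},
    {"x": 41.6, "y": -28.3, "z": 0, "yaw": 0, "fingers": 0},
    {"x": 41.6, "y": -28.3, "z": 0, "yaw": 0, "fingers": 0},
    {"x": 41.6, "y": -28.3, "z": 0, "yaw": 0, "fingers": 0},
    {"x": 41.6, "y": -28.3, "z": 0, "yaw": 0, "fingers": 0},
    {"x": 41.6, "y": -28.3, "z": 0, "yaw": 0, "fingers": 0},
  ],
  grip_force=60,
)

```text
time: 1.1
tool_pos: [0.46, -0.2797, 0.1998]
tcp_rot: [-0.0, 0.984, 0.177, -0.0]
wrist_force: [0.2, -0.4, 0.9]
grip_width: 0.0852
finger_force: 0.0
```

Call:
move_arm(
  targets=[
    {"x": 0, "y": 0, "z": 10, "yaw": -8.2, "fingers": 0},
    {"x": 0, "y": 0, "z": 10, "yaw": -8.2, "fingers": 0},
    {"x": 0, "y": 0, "z": 10, "yaw": -8.2, "fingers": 0},
    {"x": 0, "y": 0, "z": 10, "yaw": -8.2, "fingers": 0},
    {"x": 0, "y": 0, "z": 10, "yaw": -8.3, "fingers": 0},
    {"x": 0, "y": 0, "z": 10, "yaw": -8.3, "fingers": 0},
    {"x": 0, "y": 0, "z": 10, "yaw": -8.3, "fingers": 0},
    {"x": 0, "y": 0, "z": 10, "yaw": -8.2, "fingers": 0},
  ],
)

```text
time: 2.1
tool_pos: [0.4591, -0.281, 0.1193]
tcp_rot: [-0.0, 0.728, 0.686, -0.0]
wrist_force: [0.3, 0.4, 0.6]
grip_width: 0.0854
finger_force: 0.0
```

```bash
python3 -c "
from h import *
delta(.459,-.2805,.032)"
```

```text
t 2.1 tcp [ 0.4591 -0.281   0.1193] phi 86.56 tilt [-0.001  0.    -1.   ] F [0.3 0.4 0.6] w 0.0854
tool shift mm [ 0.4 -0.1 87.3]
```

Call:
move_arm(
  targets=[
    {"x": 0, "y": 0, "z": 30, "yaw": 0, "fingers": 0},
    {"x": 0, "y": 0, "z": 30, "yaw": 0, "fingers": 0},
    {"x": 0, "y": 0, "z": 18, "yaw": 0, "fingers": 0},
    {"x": 0, "y": 0, "z": 9, "yaw": 0, "fingers": 0.2},
    {"x": 0, "y": 0, "z": 0, "yaw": 0, "fingers": 0.35},
    {"x": 0, "y": 0, "z": 0, "yaw": 0, "fingers": 0.5},
    {"x": 0, "y": 0, "z": 0, "yaw": 0, "fingers": 0.7},
    {"x": 0, "y": 0, "z": 0, "yaw": 0, "fingers": 1},
  ],
  grip_force=60,
)

```text
time: 3.1
tool_pos: [0.4598, -0.2814, 0.0337]
tcp_rot: [0.001, 0.73, 0.684, 0.0]
wrist_force: [-0.2, -0.5, -0.6]
grip_width: 0.0088
finger_force: 0.0
```

Call:
move_arm(
  targets=[
    {"x": 0, "y": 0, "z": 0, "yaw": 0, "fingers": 1},
    {"x": 0, "y": 0, "z": 0, "yaw": 0, "fingers": 1},
    {"x": 0, "y": 0, "z": 0, "yaw": 0, "fingers": 1},
  ],
)

```text
time: 3.48
tool_pos: [0.4594, -0.2812, 0.0331]
tcp_rot: [-0.0, 0.73, 0.684, -0.0]
wrist_force: [-0.0, -0.2, -0.7]
grip_width: -0.0002
finger_force: 0.0
```

```bash
python3 -c "
from h import *
delta(.459,-.2805,.032)
s=snap('scene');t=snap('top')
u,v=proj('scene',[.459,-.28,.04]).astype(int);a=cv2.resize(s[v-40:v+40,u-40:u+40],None,fx=5,fy=5,interpolation=3)
u,v=proj('top',[.459,-.28,.04]).astype(int);b=cv2.resize(t[v-40:v+40,u-40:u+40],None,fx=5,fy=5,interpolation=3)
cv2.imwrite('pics/g.png',np.hstack([a,b])[...,::-1])"
```

```text
t 3.48 tcp [ 0.4594 -0.2812  0.0331] phi 86.29 tilt [-0. -0. -1.] F [-0.  -0.2 -0.7] w -0.0002
tool shift mm [ 0.6 -0.5  1.1]
```

View pics/g.png

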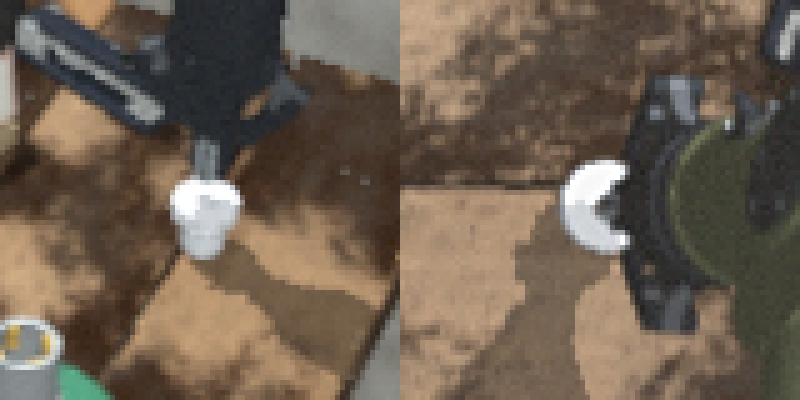

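The fingers shut with no bush between them. In the scene crop the finger ends at the head's back edge at (205,180). I'll rise and look at where the fingers and bush really are.

Call:
move_arm(
  targets=[
    {"x": 0, "y": 0, "z": -20, "yaw": 0, "fingers": 1},
    {"x": 0, "y": 0, "z": -30, "yaw": 0, "fingers": 1},
    {"x": 0, "y": 0, "z": 0, "yaw": 0, "fingers": 1},
  ],
)

```text
time: 3.95
tool_pos: [0.4613, -0.2822, 0.0855]
tcp_rot: [0.002, 0.73, 0.684, 0.0]
wrist_force: [1.2, -0.5, -0.4]
grip_width: 0.0005
finger_force: 0.0
```

```bash
python3 -c "
from h import *
delta(.459,-.2805,.032)
s=snap('scene');t=snap('top')
P=arm.get_obs()['tool_pos'];print(proj('scene',P),proj('top',P))
u,v=proj('scene',[.459,-.28,.04]).astype(int);a=cv2.resize(s[v-50:v+30,u-40:u+40],None,fx=5,fy=5,interpolation=3);print(u-40,v-50)
u,v=proj('top',[.459,-.28,.04]).astype(int);b=cv2.resize(t[v-40:v+40,u-40:u+40],None,fx=5,fy=5,interpolation=3);print(u-40,v-40)
cv2.imwrite('pics/g2.png',np.hstack([a,b])[...,::-1])"
```

```text
t 3.95 tcp [ 0.4613 -0.2822  0.0855] phi 86.29 tilt [ 0.004 -0.003 -1.   ] F [ 1.2 -0.5 -0.4] w 0.0005
tool shift mm [ 1.7 -2.6 53.5]
[339.32589255 152.55975746] [413.64576957 233.51911851]
298 112
368 193
```

View pics/g2.png

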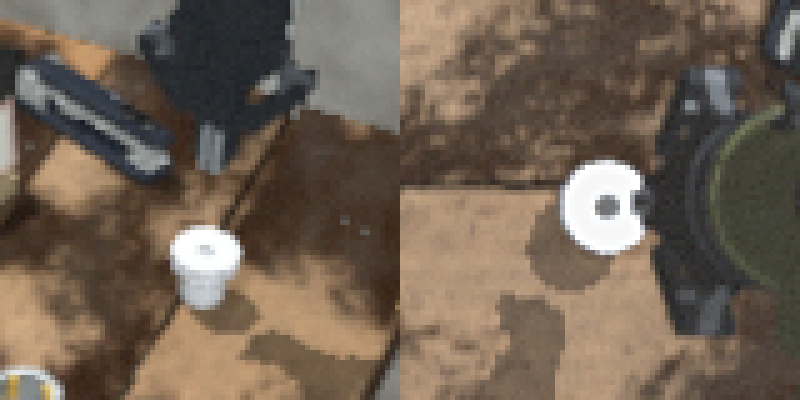

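```bash
python3 -c "
from h import *
for a in [(340,146),(340,147)]:
  for b in [(415,233.3),(417,233.3),(419,233.3)]: print(a,b,tri(a,b))
t=cv2.cvtColor(snap('top'),7)
print(t[229:239,406:424])"
```

```text
(340, 146) (415, 233.3) (array([ 0.45889612, -0.27511358,  0.11642503]), np.float64(0.001797971668436428))
(340, 146) (417, 233.3) (array([ 0.45967926, -0.28106446,  0.11191191]), np.float64(2.7667812744504558e-05))
(340, 146) (419, 233.3) (array([ 0.46046721, -0.28705595,  0.10737458]), np.float64(0.0018681199800298957))
(340, 147) (415, 233.3) (array([ 0.45893577, -0.27674848,  0.11088925]), np.float64(0.0017636243720223189))
(340, 147) (417, 233.3) (array([ 0.45972301, -0.28273645,  0.10632929]), np.float64(7.139205731164967e-05))
(340, 147) (419, 233.3) (array([ 0.46051511, -0.28876552,  0.10174469]), np.float64(0.001921377983700505))
[[247 247 247 247 247 247 247 249 255 255 116  47  45  51  45  48  49  47]
 [247 248 250 251 250 249 248 251 255 242 101  51  52  42  46  53  45  44]
 [249 253 249 243 249 253 252 254 203 159 102  69  53  47  49  45  47  49]
 [253 241 155 136 160 232 255 255 132  82  84  74  66  47  46  41  47  45]
 [254 162 116 121 117 150 255 254 115  52  59  69  69  48  45  43  50  42]
 [248 129 113 120 115 132 254 249 121  65  75  71  65  47  46  42  46  48]
 [255 164 113 121 126 171 255 248 143  98  98  77  57  42  44  49  48  43]
 [253 250 186 181 206 249 254 254 252 173  87  57  43  48  43  44  47  47]
 [249 252 250 250 252 251 249 251 255 221  77  40  48  43  50  45  49  48]
 [247 248 249 249 249 248 247 248 255 232  91  44  45  46  50  48  48  49]]
```

The bush is still in place, with its hole at top (409,234). The shut tips appear at scene (340,146), about 13 mm or more above the reported TCP, so they closed over the head. I'll pre-open to about 56 mm, straddle the bush and touch the table gently to calibrate the tip.

Call:
move_arm(
  targets=[
    {"x": 0, "y": 0, "z": 0, "yaw": 0, "fingers": 0.33},
    {"x": 0, "y": 0, "z": 0, "yaw": 0, "fingers": 0.33},
    {"x": 0, "y": 0, "z": 0, "yaw": 0, "fingers": 0.33},
    {"x": 0, "y": 0, "z": 0, "yaw": 0, "fingers": 0.33},
  ],
)

```text
time: 4.6
tool_pos: [0.4595, -0.2811, 0.083]
tcp_rot: [-0.0, 0.73, 0.684, -0.0]
wrist_force: [-0.2, -1.1, 0.3]
grip_width: 0.057
finger_force: 0.0
```

```bash
python3 -c "
from h import *
delta(.459,-.2805,.0)
t=cv2.cvtColor(snap('top'),7).astype(float)
w=np.clip(200-t[231:238,406:412],0,None);yy,xx=np.mgrid[231:238,406:412];u,v=(w*xx).sum()/w.sum(),(w*yy).sum()/w.sum();print(u,v,onz('top',u,v,.044))"
```

```text
t 4.6 tcp [ 0.4595 -0.2811  0.083 ] phi 86.29 tilt [-0.  0. -1.] F [-0.2 -1.1  0.3] w 0.057
tool shift mm [ 0.6 -0.5 83. ]
408.86993769470405 233.90965732087227 [ 0.45871986 -0.28004977  0.044     ]
```

Call:
move_arm(
  targets=[
    {"x": 1, "y": -0.5, "z": 20, "yaw": 0, "fingers": 0.33},
    {"x": 0, "y": 0, "z": 20, "yaw": 0, "fingers": 0.33},
    {"x": 0, "y": 0, "z": 20, "yaw": 0, "fingers": 0.33},
    {"x": 0, "y": 0, "z": 12, "yaw": 0, "fingers": 0.33},
    {"x": 0, "y": 0, "z": 4, "yaw": 0, "fingers": 0.33},
    {"x": 0, "y": 0, "z": 0, "yaw": 0, "fingers": 0.33},
  ],
)

```text
time: 5.4
tool_pos: [0.4593, -0.2803, 0.0074]
tcp_rot: [0.0, 0.73, 0.684, 0.0]
wrist_force: [-0.0, -0.3, 0.9]
grip_width: 0.0571
finger_force: 0.0
```

Call:
move_arm(
  targets=[
    {"x": 0, "y": 0, "z": 3, "yaw": 0, "fingers": 0.33},
    {"x": 0, "y": 0, "z": 3, "yaw": 0, "fingers": 0.33},
    {"x": 0, "y": 0, "z": 0, "yaw": 0, "fingers": 0.33},
  ],
)

```text
time: 5.78
tool_pos: [0.459, -0.2801, 0.001]
tcp_rot: [-0.0, 0.73, 0.684, -0.0]
wrist_force: [0.5, -1.1, -0.9]
grip_width: 0.0577
finger_force: 0.0
```

Call:
move_arm(
  targets=[
    {"x": 0, "y": 0, "z": 2, "yaw": 0, "fingers": 0.33},
    {"x": 0, "y": 0, "z": 2, "yaw": 0, "fingers": 0.33},
    {"x": 0, "y": 0, "z": 0, "yaw": 0, "fingers": 0.33},
  ],
)

```text
time: 6.15
tool_pos: [0.4589, -0.2801, -0.0031]
tcp_rot: [-0.0, 0.73, 0.684, -0.0]
wrist_force: [-0.1, 0.7, 0.0]
grip_width: 0.0572
finger_force: 0.0
```

```bash
python3 -c "
from h import *
delta(.459,-.2805,.0)
s=snap('scene')
P=arm.get_obs()['tool_pos']
u,v=proj('scene',[.459,-.28,.04]).astype(int);a=cv2.resize(s[v-40:v+30,u-40:u+40],None,fx=8,fy=8,interpolation=3);print(u-40,v-40)
cv2.imwrite('pics/g3.png',a[...,::-1])"
```

```text
t 6.15 tcp [ 0.4589 -0.2801 -0.0031] phi 86.29 tilt [-0.  0. -1.] F [-0.1  0.7  0. ] w 0.0572
tool shift mm [-0.4  0.1 -3.1]
298 122
```

View pics/g3.png

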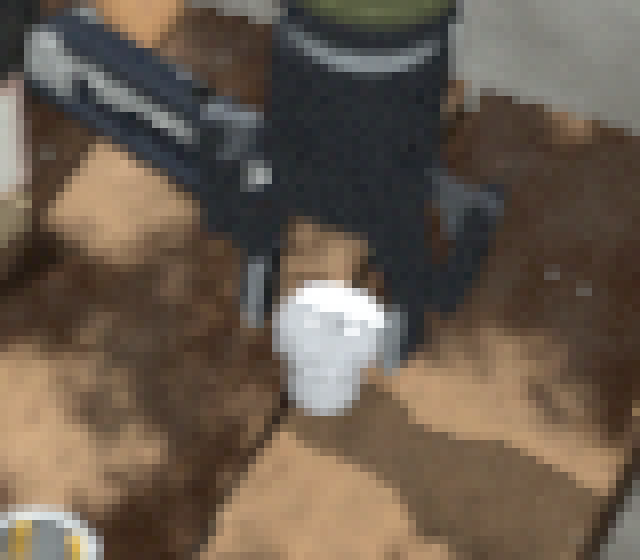

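The pads straddle the head, with bottoms at about crop (255,325) and (395,372). There is no table contact at TCP z = -3 mm.

```bash
python3 -c "
from h import *
def ony(u,v,y):
  o,d=ray('scene',u,v);return (o+d*(y-o[1])/d[1]).round(4)
for q in [(243,322),(265,328),(390,375),(405,368)]:
  u,v=298+(q[0]+.5)/8-.5,122+(q[1]+.5)/8-.5
  print(q,ony(u,v,-.269),ony(u,v,-.28))
u,v=298+333/8-.5,122+412/8-.5
print('foot front',ony(u,v,-.266),'head top front z .044,', [ (proj('scene',[.459,-.2571,z])-[298,122]+.5)*8 for z in (.03,.044)])
"
```

```text
(243, 322) [ 0.4934 -0.269   0.0378] [ 0.4969 -0.28    0.0281]
(265, 328) [ 0.483  -0.269   0.0381] [ 0.4864 -0.28    0.0284]
(390, 375) [ 0.4238 -0.269   0.0331] [ 0.4267 -0.28    0.0233]
(405, 368) [ 0.4175 -0.269   0.0395] [ 0.4204 -0.28    0.0298]
foot front [ 0.4468 -0.266   0.0052] head top front z .044, [array([305.17404207, 373.93436189]), array([307.95093963, 349.74276236])]
```

Call:
move_arm(
  targets=[
    {"x": 0, "y": 0, "z": 0, "yaw": 0, "fingers": 0.45},
    {"x": 0, "y": 0, "z": 0, "yaw": 0, "fingers": 0.6},
    {"x": 0, "y": 0, "z": 0, "yaw": 0, "fingers": 0.6},
  ],
  grip_force=40,
)

```text
time: 6.58
tool_pos: [0.4592, -0.2803, -0.0026]
tcp_rot: [0.0, 0.73, 0.684, -0.0]
wrist_force: [-1.2, 0.5, 2.9]
grip_width: 0.0443
finger_force: 40.7
```

Call:
move_arm(
  targets=[
    {"x": 0, "y": 0, "z": -10, "yaw": 0, "fingers": 0.6},
    {"x": 0, "y": 0, "z": -30, "yaw": 0, "fingers": 0.6},
    {"x": 0, "y": 0, "z": -40, "yaw": 0, "fingers": 0.6},
    {"x": 0, "y": 0, "z": -40, "yaw": 0, "fingers": 0.6},
    {"x": 40, "y": 4, "z": 0, "yaw": 0, "fingers": 0.6},
    {"x": 40, "y": 4, "z": 0, "yaw": 0, "fingers": 0.6},
    {"x": 40, "y": 4, "z": 0, "yaw": 0, "fingers": 0.6},
    {"x": 40, "y": 4, "z": 0, "yaw": 0, "fingers": 0.6},
  ],
  grip_force=80,
)

```text
time: 7.58
tool_pos: [0.4854, -0.1202, 0.1175]
tcp_rot: [0.0, 0.73, 0.684, -0.0]
wrist_force: [-0.2, -0.6, -1.3]
grip_width: 0.0433
finger_force: 81.3
```

Call:
move_arm(
  targets=[
    {"x": 40, "y": 4, "z": 0, "yaw": 0, "fingers": 0.6},
    {"x": 30, "y": 4, "z": 0, "yaw": 0, "fingers": 0.6},
    {"x": 9, "y": 1, "z": 0, "yaw": 0, "fingers": 0.6},
    {"x": 0, "y": 0, "z": 0, "yaw": 0, "fingers": 0.6},
    {"x": 0, "y": 0, "z": 0, "yaw": 0, "fingers": 0.6},
  ],
)

```text
time: 8.2
tool_pos: [0.4992, -0.0451, 0.117]
tcp_rot: [0.0, 0.73, 0.683, -0.0]
wrist_force: [-0.4, 0.5, -1.5]
grip_width: 0.0435
finger_force: 81.3
```

```bash
python3 -c "
from h import *
delta(.499,-.043,.117)
s=snap('scene');t=snap('top')
u,v=proj('scene',[.499,-.043,.12]).astype(int);a=cv2.resize(s[v-35:v+35,u-28:u+28],None,fx=8,fy=8,interpolation=3);print(u-28,v-35)
u,v=proj('top',[.499,-.043,.16]).astype(int);b=cv2.resize(t[v-35:v+35,u-22:u+22],None,fx=8,fy=8,interpolation=3);print(u-22,v-35)
cv2.imwrite('pics/g4.png',np.hstack([a,b])[...,::-1])"
```

```text
t 8.2 tcp [ 0.4992 -0.0451  0.117 ] phi 86.15 tilt [-0.    -0.001 -1.   ] F [-0.4  0.5 -1.5] w 0.0435
tool shift mm [ 2.1 -0.4 -0. ]
274 148
300 183
```

View pics/g4.png

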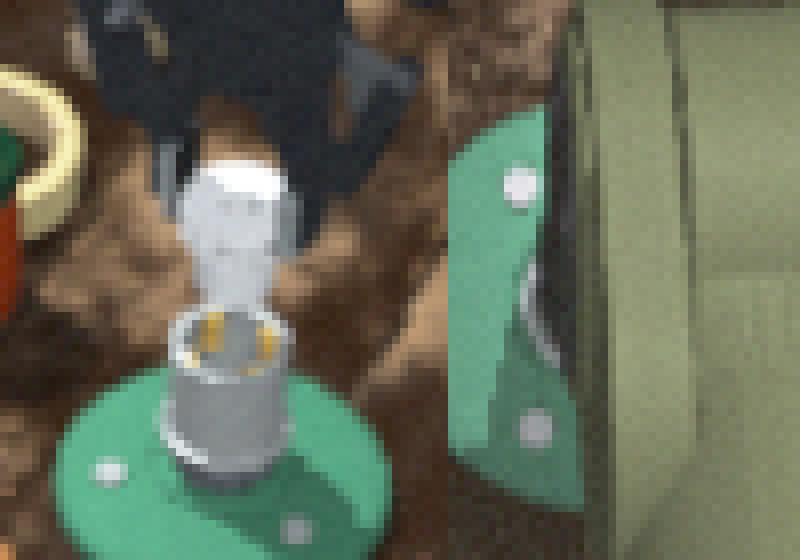

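The scene crop shows the bush upright and held over the socket, its axis within about 1 mm of the socket axis. The fingertips are at about the shoulder level. I'll enter the bore, then regrip a few mm higher for rim clearance.

Call:
move_arm(
  targets=[
    {"x": 1.5, "y": -0.3, "z": 10, "yaw": 0, "fingers": 0.6},
    {"x": 0, "y": 0, "z": 12, "yaw": 0, "fingers": 0.6},
    {"x": 0, "y": 0, "z": 8, "yaw": 0, "fingers": 0.6},
    {"x": 0, "y": 0, "z": 5, "yaw": 0, "fingers": 0.6},
    {"x": 0, "y": 0, "z": 3, "yaw": 0, "fingers": 0.6},
    {"x": 0, "y": 0, "z": 0, "yaw": 0, "fingers": 0.6},
  ],
)

```text
time: 9.05
tool_pos: [0.4996, -0.0426, 0.0795]
tcp_rot: [0.001, 0.73, 0.684, -0.0]
wrist_force: [-0.9, -3.0, 3.3]
grip_width: 0.0436
finger_force: 81.8
```

Call:
move_arm(
  targets=[
    {"x": 0, "y": 0, "z": 3, "yaw": 0, "fingers": 0.6},
    {"x": 0, "y": 0, "z": 3, "yaw": 0, "fingers": 0.6},
    {"x": 0, "y": 0, "z": 0, "yaw": 0, "fingers": 0.6},
  ],
)

```text
time: 9.43
tool_pos: [0.4999, -0.0431, 0.0741]
tcp_rot: [0.001, 0.73, 0.684, -0.0]
wrist_force: [-1.7, -3.5, 7.1]
grip_width: 0.0433
finger_force: 82.3
```

Call:
move_arm(
  targets=[
    {"x": -1, "y": -0.4, "z": 3, "yaw": 0, "fingers": 0.6},
    {"x": 0, "y": 0, "z": 3, "yaw": 0, "fingers": 0.6},
    {"x": 0, "y": 0, "z": 0, "yaw": 0, "fingers": 0.6},
  ],
)

```text
time: 9.8
tool_pos: [0.4999, -0.0436, 0.0686]
tcp_rot: [0.001, 0.73, 0.684, 0.0]
wrist_force: [-2.2, -2.9, 10.2]
grip_width: 0.0431
finger_force: 82.6
```

Call:
move_arm(
  targets=[
    {"x": -0.5, "y": -0.4, "z": -2, "yaw": 0, "fingers": 0.6},
    {"x": 0, "y": 0, "z": -1, "yaw": 0, "fingers": 0.6},
    {"x": 0, "y": 0, "z": 0, "yaw": 0, "fingers": 0.6},
  ],
)

```text
time: 10.18
tool_pos: [0.4996, -0.0435, 0.0706]
tcp_rot: [0.001, 0.73, 0.684, 0.001]
wrist_force: [3.4, -3.1, 3.6]
grip_width: 0.0431
finger_force: 81.7
```

Call:
move_arm(
  targets=[
    {"x": 0, "y": 0, "z": -2, "yaw": 0, "fingers": 0.6},
    {"x": 0, "y": 0, "z": 0, "yaw": 0, "fingers": 0.36},
    {"x": 0, "y": 0, "z": 0, "yaw": 0, "fingers": 0.36},
    {"x": 0, "y": 0, "z": -4, "yaw": 0, "fingers": 0.36},
    {"x": 0, "y": 0, "z": 0, "yaw": 0, "fingers": 0.36},
    {"x": 0, "y": 0, "z": 0, "yaw": 0, "fingers": 0.6},
    {"x": 0, "y": 0, "z": 0, "yaw": 0, "fingers": 0.6},
    {"x": 0, "y": 0, "z": 0, "yaw": 0, "fingers": 0.6},
  ],
  grip_force=100,
)

```text
time: 11.18
tool_pos: [0.4991, -0.0433, 0.0767]
tcp_rot: [0.001, 0.73, 0.684, 0.0]
wrist_force: [1.2, 0.1, 4.7]
grip_width: 0.0421
finger_force: 100.6
```

```bash
python3 -c "
from h import *
delta(.499,-.043,.117)
s=snap('scene')
u,v=proj('scene',[.499,-.043,.1]).astype(int);a=cv2.resize(s[v-30:v+30,u-30:u+30],None,fx=8,fy=8,interpolation=3);print(u-30,v-30)
cv2.imwrite('pics/g5.png',a[...,::-1])"
```

```text
t 11.18 tcp [ 0.4991 -0.0433  0.0767] phi 86.29 tilt [ 0.001 -0.    -1.   ] F [1.2 0.1 4.7] w 0.0421
tool shift mm [  0.2  -0.1 -40.3]
271 158
```

View pics/g5.png

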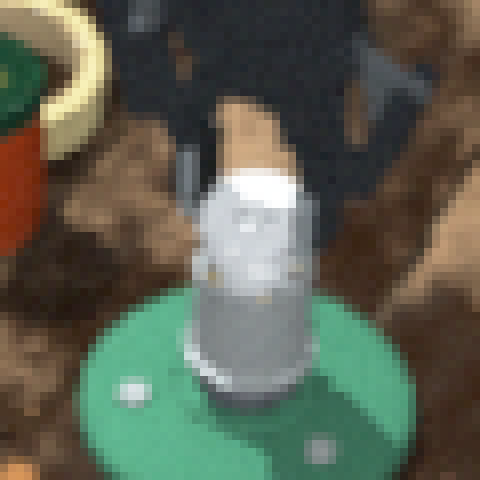

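The bush is upright in the socket, partly inserted, and the pads grip the head clear of the rim. Lateral force is now about zero. Pushing on.

Call:
move_arm(
  targets=[
    {"x": 0, "y": 0, "z": 3, "yaw": 0, "fingers": 0.6},
    {"x": 0, "y": 0, "z": 3, "yaw": 0, "fingers": 0.6},
    {"x": 0, "y": 0, "z": 0, "yaw": 0, "fingers": 0.6},
  ],
)

```text
time: 11.6
tool_pos: [0.4997, -0.0434, 0.0717]
tcp_rot: [0.001, 0.73, 0.684, 0.001]
wrist_force: [-1.1, -0.6, 13.4]
grip_width: 0.042
finger_force: 101.6
```

Call:
move_arm(
  targets=[
    {"x": 0, "y": 0, "z": 2.5, "yaw": 0, "fingers": 0.6},
    {"x": 0, "y": 0, "z": 2.5, "yaw": 0, "fingers": 0.6},
    {"x": 0, "y": 0, "z": 0, "yaw": 0, "fingers": 0.6},
  ],
)

```text
time: 11.98
tool_pos: [0.4998, -0.0434, 0.0672]
tcp_rot: [0.001, 0.73, 0.684, 0.0]
wrist_force: [-1.7, 0.1, 16.1]
grip_width: 0.0415
finger_force: 102.0
```

Call:
move_arm(
  targets=[
    {"x": 0, "y": 0, "z": 2, "yaw": 0, "fingers": 0.6},
    {"x": 0, "y": 0, "z": 2, "yaw": 0, "fingers": 0.6},
    {"x": 0, "y": 0, "z": 0, "yaw": 0, "fingers": 0.6},
  ],
)

```text
time: 12.35
tool_pos: [0.4999, -0.0435, 0.0636]
tcp_rot: [0.001, 0.73, 0.684, 0.0]
wrist_force: [-3.3, 0.1, 17.7]
grip_width: 0.0417
finger_force: 102.2
```

Call:
move_arm(
  targets=[
    {"x": 0, "y": 0, "z": 1.5, "yaw": 0, "fingers": 0.6},
    {"x": 0, "y": 0, "z": 1.5, "yaw": 0, "fingers": 0.6},
    {"x": 0, "y": 0, "z": 0, "yaw": 0, "fingers": 0.6},
  ],
)

```text
time: 12.72
tool_pos: [0.5, -0.0435, 0.0609]
tcp_rot: [0.002, 0.73, 0.684, 0.0]
wrist_force: [-2.9, -0.4, 19.0]
grip_width: 0.0419
finger_force: 102.4
```

Call:
move_arm(
  targets=[
    {"x": 0, "y": -0.5, "z": 1.5, "yaw": 0, "fingers": 0.6},
    {"x": 0, "y": 0, "z": 1.5, "yaw": 0, "fingers": 0.6},
    {"x": 0, "y": 0, "z": 0, "yaw": 0, "fingers": 0.6},
  ],
)

```text
time: 13.1
tool_pos: [0.5, -0.0436, 0.0584]
tcp_rot: [0.002, 0.73, 0.684, 0.001]
wrist_force: [-4.1, -0.5, 22.2]
grip_width: 0.042
finger_force: 102.7
```

Call:
move_arm(
  targets=[
    {"x": 0, "y": 0, "z": 1, "yaw": 0, "fingers": 0.6},
    {"x": 0, "y": 0, "z": 1, "yaw": 0, "fingers": 0.6},
    {"x": 0, "y": 0, "z": 0, "yaw": 0, "fingers": 0.6},
  ],
)

```text
time: 13.48
tool_pos: [0.5001, -0.0436, 0.057]
tcp_rot: [0.002, 0.73, 0.684, 0.001]
wrist_force: [-6.1, -0.9, 27.6]
grip_width: 0.0413
finger_force: 103.2
```

Slope jumped to over 2.5 N/mm, which looks bottomed. Easing off at once and checking.

Call:
move_arm(
  targets=[
    {"x": 0, "y": 0, "z": -3, "yaw": 0, "fingers": 0.6},
    {"x": 0, "y": 0, "z": -3, "yaw": 0, "fingers": 0.6},
    {"x": 0, "y": -0.5, "z": -2, "yaw": 0, "fingers": 0.6},
    {"x": 0, "y": 0, "z": 0, "yaw": 0, "fingers": 0.6},
  ],
)

```text
time: 13.98
tool_pos: [0.4998, -0.0436, 0.0625]
tcp_rot: [0.002, 0.73, 0.684, 0.002]
wrist_force: [3.2, -0.4, 7.4]
grip_width: 0.0416
finger_force: 100.8
```

Call:
move_arm(
  targets=[
    {"x": 0, "y": 0, "z": -2, "yaw": 0, "fingers": 0.6},
    {"x": 0, "y": 0, "z": 0, "yaw": 0, "fingers": 0.3},
    {"x": 0, "y": 0, "z": 0, "yaw": 0, "fingers": 0.1},
    {"x": 0, "y": 0, "z": -30, "yaw": 0, "fingers": 0},
    {"x": 0, "y": 0, "z": -60, "yaw": 0, "fingers": 0},
    {"x": 0, "y": 0, "z": -60, "yaw": 0, "fingers": 0},
    {"x": 60, "y": 0, "z": 0, "yaw": 0, "fingers": 0},
    {"x": 60, "y": 0, "z": 0, "yaw": 0, "fingers": 0},
  ],
)

```text
time: 14.98
tool_pos: [0.505, 0.0773, 0.2136]
tcp_rot: [0.0, 0.731, 0.683, -0.0]
wrist_force: [2.0, 0.5, -0.7]
grip_width: 0.0854
finger_force: 0.0
```

```bash
python3 -c "
from h import *
delta(.506,.198,.2)
s=snap('scene');t=snap('top')
u,v=proj('scene',[.499,-.043,.09]).astype(int);a=cv2.resize(s[v-25:v+25,u-25:u+25],None,fx=10,fy=10,interpolation=3);print(u-25,v-25)
for z in (.06,.09,.104):
  print(z,(proj('scene',[.499,-.043,z])-[u-25,v-25]+.5)*10, (proj('scene',[.499,-.02,z])-[u-25,v-25]+.5)*10)
u,v=proj('top',[.499,-.043,.1]).astype(int);b=cv2.resize(t[v-25:v+25,u-15:u+15],None,fx=10,fy=10,interpolation=3);print(u-15,v-25)
cv2.imwrite('pics/g6.png',np.hstack([a,b])[...,::-1])"
```

```text
t 14.97 tcp [0.505  0.0773 0.2136] phi 86.13 tilt [ 0.001 -0.001 -1.   ] F [ 2.   0.5 -0.7] w 0.0854
tool shift mm [120.5  -7.2  13.5]
276 165
0.06 [257.94315199 326.33963241] [229.21937119 371.84977112]
0.09 [261.43912408 258.94123456] [232.35226466 304.44098218]
0.104 [263.10348101 226.85431065] [233.84404866 272.34306585]
305 194
```

View pics/g6.png

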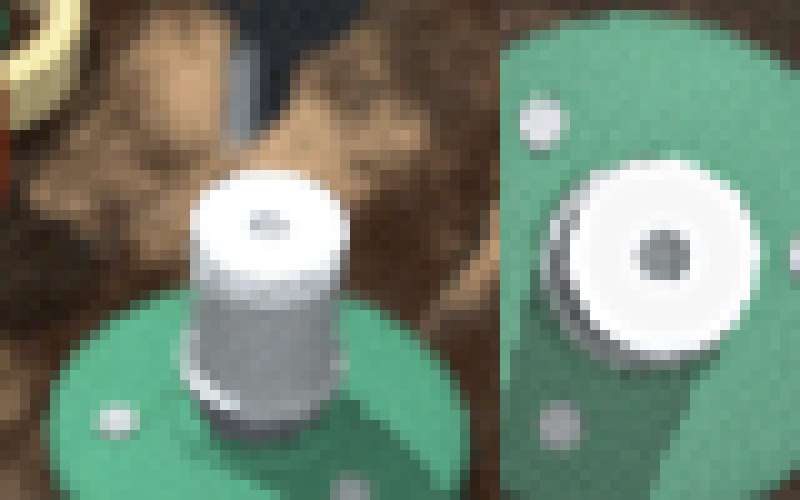

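```bash
python3 -c "
from h import *
def c(n,P,k):
  g=cv2.cvtColor(snap(n),7).astype(float);u,v=proj(n,P).round().astype(int);p=g[v-k:v+k+1,u-k:u+k+1];w=np.clip(p.max()-25-p,0,None);yy,xx=np.mgrid[v-k:v+k+1,u-k:u+k+1];return (w*xx).sum()/w.sum(),(w*yy).sum()/w.sum(),p
a=c('scene',[.4995,-.0435,.105],3);b=c('top',[.4995,-.0435,.105],3)
print(a[:2],b[:2]);print(tri(a[:2],b[:2]));print(a[2].astype(int))
g=cv2.cvtColor(cv2.imread('pics/s0.png'),6);h=cv2.cvtColor(snap('scene'),7)
print(np.c_[g[180:212,298:304],h[180:212,298:304]])
"
```

```text
(np.float64(302.23376623376623), np.float64(186.87012987012986)) (np.float64(321.05885588558857), np.float64(219.0924092409241))
(array([ 0.49884751, -0.04501894,  0.10374876]), np.float64(0.0008102159634099685))
[[255 255 255 255 255 255 255]
 [255 255 254 254 254 255 255]
 [255 253 227 211 222 251 255]
 [255 248 189 202 204 211 251]
 [255 253 234 228 222 236 253]
 [255 255 254 253 251 254 255]
 [255 255 255 255 255 255 255]]
[[149 157 161 163 166 171 126 139 130 128 153 173]
 [134 137 152 161 168 169 123 135 154 171 180 181]
 [112 134 148 154 159 163 140 198 230 236 239 240]
 [ 99 123 148 155 160 162 230 253 255 255 255 255]
 [ 95 117 140 154 162 167 255 255 255 255 255 255]
 [118 151 172 185 198 193 255 255 255 254 254 254]
 [160 199 225 227 227 219 255 255 254 228 213 223]
 [199 169 182 172 125 132 255 255 248 190 206 207]
 [125 126 152 152 139 133 255 255 253 233 229 220]
 [110 118 138 137 133 136 255 255 255 254 253 251]
 [114 130 146 143 140 139 254 255 255 255 255 255]
 [134 130 148 146 138 139 242 253 254 254 255 255]
 [167 114 127 138 138 134 196 218 230 238 249 248]
 [206 
[... 263 characters left out ...]
137 137 138 130 138 137 140 138 138]
 [132 136 136 139 138 139 134 138 141 139 139 139]
 [133 134 136 136 139 142 134 138 137 139 140 141]
 [133 134 138 138 140 137 130 135 139 141 141 138]
 [130 134 137 141 136 134 131 136 140 140 140 137]
 [137 134 137 137 135 139 139 137 136 139 140 139]
 [182 166 140 137 140 139 183 166 141 140 141 140]
 [218 201 149 143 142 145 218 204 149 149 147 146]
 [ 95 129 145 143 143 142  94 127 144 147 147 140]
 [ 79  79  93 106 101  95  82  82  93 104 103  97]
 [ 83  81  85  81  82  82  83  81  83  83  84  85]
 [ 86  83  84  82  85  82  88  83  85  82  86  87]
 [105  96  92  94  90  93 103  96  91  92  96  94]
 [114 106  99  98 101  96 116 105 101 102 101  97]]
```

The head top triangulates to z = 0.1037 (expected 0.104), and the shoulder is flush on the rim in the picture. The bush is home. Next, the tomato sign.

Call:
move_arm(
  targets=[
    {"x": 40.5, "y": -2.2, "z": 0, "yaw": 0, "fingers": 0},
    {"x": 40.5, "y": -2.2, "z": 0, "yaw": 0, "fingers": 0},
    {"x": 40.5, "y": -2.3, "z": 0, "yaw": 0, "fingers": 0},
    {"x": 0, "y": 0, "z": 25, "yaw": 0, "fingers": 0},
    {"x": 0, "y": 0, "z": 30, "yaw": 0, "fingers": 0},
    {"x": 0, "y": 0, "z": 25, "yaw": 0, "fingers": 0},
    {"x": 0, "y": 0, "z": 14, "yaw": 0, "fingers": 0},
    {"x": 0, "y": 0, "z": 0, "yaw": 0, "fingers": 0.3},
  ],
  grip_force=30,
)

```text
time: 16.23
tool_pos: [0.506, 0.1968, 0.1181]
tcp_rot: [-0.0, 0.73, 0.683, -0.001]
wrist_force: [0.1, 0.3, 0.3]
grip_width: 0.0699
finger_force: 0.0
```

Call:
move_arm(
  targets=[
    {"x": 0, "y": 0, "z": 0, "yaw": 0, "fingers": 0.6},
    {"x": 0, "y": 0, "z": 0, "yaw": 0, "fingers": 0.8},
    {"x": 0, "y": 0, "z": 0, "yaw": 0, "fingers": 1},
    {"x": 0, "y": 0, "z": 0, "yaw": 0, "fingers": 1},
    {"x": 0, "y": 0, "z": 0, "yaw": 0, "fingers": 1},
  ],
)

```text
time: 16.85
tool_pos: [0.5069, 0.1985, 0.1198]
tcp_rot: [0.0, 0.73, 0.684, 0.001]
wrist_force: [0.1, -0.7, 5.5]
grip_width: 0.0108
finger_force: 31.9
```

Call:
move_arm(
  targets=[
    {"x": 0, "y": 0, "z": -10, "yaw": 0, "fingers": 1},
    {"x": 0, "y": 0, "z": -20, "yaw": 0, "fingers": 1},
    {"x": 0, "y": 0, "z": -30, "yaw": 0, "fingers": 1},
    {"x": 0, "y": 0, "z": -40, "yaw": 0, "fingers": 1},
    {"x": 0, "y": 0, "z": -30, "yaw": 0, "fingers": 1},
    {"x": 0, "y": 0, "z": 0, "yaw": 0, "fingers": 1},
  ],
  grip_force=50,
)

```text
time: 17.6
tool_pos: [0.5076, 0.1993, 0.2524]
tcp_rot: [0.001, 0.73, 0.684, 0.002]
wrist_force: [-0.3, -0.0, -2.2]
grip_width: 0.0101
finger_force: 52.1
```

```bash
python3 -c "
from h import *
delta(.4998,-.0438,.25)
s=snap('scene')
P=arm.get_obs()['tool_pos'];tip=[P[0],P[1],P[2]-.11];u,v=proj('scene',tip);print(u,v)
u,v=int(u),int(v);a=s[max(v-70,0):v+30,u-40:u+40]
cv2.imwrite('pics/g7.png',cv2.resize(a,None,fx=6,fy=6,interpolation=3)[...,::-1]);print(u-40,max(v-70,0))"
```

```text
t 17.6 tcp [0.5076 0.1993 0.2524] phi 86.3 tilt [ 0.005  0.001 -1.   ] F [-0.3 -0.  -2.2] w 0.0101
tool shift mm [-243.1    7.9    2. ]
265.405995026101 230.36491392469043
225 160
```

View pics/g7.png

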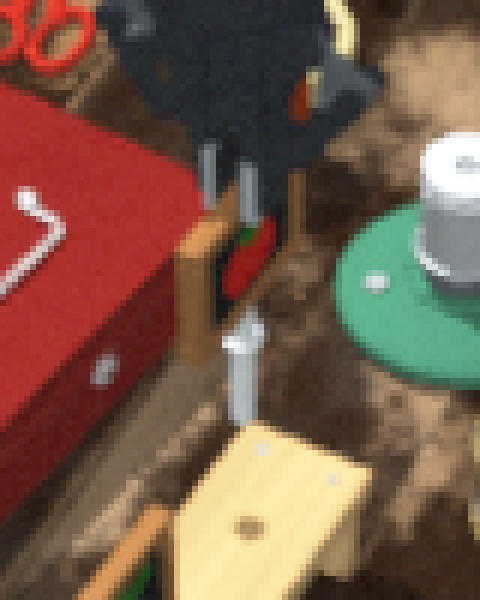

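The sign hangs upright: the tip at crop (242,424) agrees with the predicted (242,422). Carrying it to the bush.

Call:
move_arm(
  targets=[
    {"x": -20, "y": 1, "z": 0, "yaw": 0, "fingers": 1},
    {"x": -40, "y": 1.5, "z": 0, "yaw": 0, "fingers": 1},
    {"x": -45, "y": 1.5, "z": 0, "yaw": 0, "fingers": 1},
    {"x": -45, "y": 1.5, "z": 0, "yaw": 0, "fingers": 1},
    {"x": -45, "y": 1.5, "z": 0, "yaw": 0, "fingers": 1},
    {"x": -33, "y": 1, "z": 0, "yaw": 0, "fingers": 1},
    {"x": -15.3, "y": 0.5, "z": 0, "yaw": 0, "fingers": 1},
    {"x": 0, "y": 0, "z": 0, "yaw": 0, "fingers": 1},
  ],
)

```text
time: 18.65
tool_pos: [0.4986, -0.0452, 0.2482]
tcp_rot: [-0.001, 0.73, 0.683, -0.0]
wrist_force: [-0.1, 0.9, -1.1]
grip_width: 0.0101
finger_force: 52.1
```

Call:
move_arm(
  targets=[
    {"x": 0, "y": 0, "z": 0, "yaw": 0, "fingers": 1},
    {"x": 0, "y": 0, "z": 0, "yaw": 0, "fingers": 1},
  ],
)

```text
time: 18.9
tool_pos: [0.4992, -0.0433, 0.2491]
tcp_rot: [-0.0, 0.729, 0.685, 0.0]
wrist_force: [0.6, -0.8, -1.3]
grip_width: 0.0096
finger_force: 52.1
```

```bash
python3 -c "
from h import *
delta(.4998,-.0443,.25)
s=snap('scene')
P=arm.get_obs()['tool_pos'];u,v=proj('scene',[P[0]-.001,P[1]-.0006,P[2]-.11]);print(u,v)
u,v=int(u),int(v);a=s[v-20:v+25,u-25:u+25];print(u-25,v-20)
print(proj('scene',[.4988,-.045,.104]),proj('scene',[.4988,-.045,.14]))
cv2.imwrite('pics/g8.png',cv2.resize(a,None,fx=10,fy=10,interpolation=3)[...,::-1])"
```

```text
t 18.9 tcp [ 0.4992 -0.0433  0.2491] phi 86.45 tilt [ 0.  0. -1.] F [ 0.6 -0.8 -1.3] w 0.0096
tool shift mm [-1.   0.7 -0.9]
302.6218455785766 178.79495185570752
277 158
[302.12021875 186.81271413] [302.56301515 178.37000189]
```

View pics/g8.png

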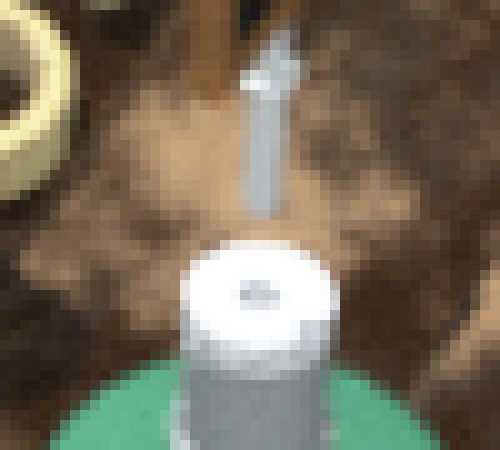

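The tip at crop (264,216) is about over the hole at (259,294), within 1 mm of the predicted column. I've now used my picture allowance, so from here I go by force and numbers.

Call:
move_arm(
  targets=[
    {"x": -0.8, "y": 0.5, "z": 15, "yaw": 0, "fingers": 1},
    {"x": 0, "y": 0, "z": 13, "yaw": 0, "fingers": 1},
    {"x": 0, "y": 0, "z": 7, "yaw": 0, "fingers": 1},
    {"x": 0, "y": 0, "z": 5, "yaw": 0, "fingers": 1},
    {"x": 0, "y": 0, "z": 4, "yaw": 0, "fingers": 1},
    {"x": 0, "y": 0, "z": 0, "yaw": 0, "fingers": 1},
  ],
)

```text
time: 19.7
tool_pos: [0.4994, -0.0458, 0.205]
tcp_rot: [-0.0, 0.73, 0.684, -0.0]
wrist_force: [-0.3, -0.0, -1.0]
grip_width: 0.0103
finger_force: 52.0
```

Call:
move_arm(
  targets=[
    {"x": 0, "y": 0, "z": 7, "yaw": 0, "fingers": 1},
    {"x": 0, "y": 0, "z": 7, "yaw": 0, "fingers": 1},
    {"x": 0, "y": 0, "z": 7, "yaw": 0, "fingers": 1},
    {"x": 0, "y": 0, "z": 0, "yaw": 0, "fingers": 1},
  ],
)

```text
time: 20.2
tool_pos: [0.499, -0.0459, 0.1833]
tcp_rot: [-0.001, 0.73, 0.684, -0.0]
wrist_force: [-0.1, -0.0, -1.8]
grip_width: 0.0102
finger_force: 52.1
```

Call:
move_arm(
  targets=[
    {"x": 0, "y": 0, "z": 7, "yaw": 0, "fingers": 1},
    {"x": 0, "y": 0, "z": 6, "yaw": 0, "fingers": 1},
    {"x": 0, "y": 0, "z": 4, "yaw": 0, "fingers": 1},
    {"x": 0, "y": 0, "z": 0, "yaw": 0, "fingers": 1},
  ],
)

```text
time: 20.7
tool_pos: [0.4993, -0.0459, 0.1667]
tcp_rot: [-0.0, 0.73, 0.684, -0.0]
wrist_force: [0.0, 0.4, -1.3]
grip_width: 0.0106
finger_force: 52.1
```

Call:
move_arm(
  targets=[
    {"x": 0, "y": 0, "z": 2, "yaw": 0, "fingers": 1},
    {"x": 0, "y": 0, "z": 2, "yaw": 0, "fingers": 1},
    {"x": 0, "y": 0, "z": 0, "yaw": 0, "fingers": 1},
  ],
)

```text
time: 21.08
tool_pos: [0.4995, -0.0459, 0.163]
tcp_rot: [0.0, 0.73, 0.684, -0.0]
wrist_force: [-0.8, -1.4, -0.2]
grip_width: 0.0103
finger_force: 52.0
```

Call:
move_arm(
  targets=[
    {"x": 0, "y": 0, "z": 1, "yaw": 0, "fingers": 1},
    {"x": 0, "y": 0, "z": 1, "yaw": 0, "fingers": 1},
    {"x": 0, "y": 0, "z": 0, "yaw": 0, "fingers": 1},
  ],
)

```text
time: 21.45
tool_pos: [0.4995, -0.0459, 0.161]
tcp_rot: [-0.0, 0.73, 0.684, -0.0]
wrist_force: [0.0, -1.0, -2.1]
grip_width: 0.01
finger_force: 52.1
```

Call:
move_arm(
  targets=[
    {"x": 0, "y": 0, "z": 1, "yaw": 0, "fingers": 1},
    {"x": 0, "y": 0, "z": 1, "yaw": 0, "fingers": 1},
    {"x": 0, "y": 0, "z": 0, "yaw": 0, "fingers": 1},
  ],
)

```text
time: 21.82
tool_pos: [0.4999, -0.0459, 0.1596]
tcp_rot: [0.0, 0.73, 0.684, 0.0]
wrist_force: [-0.5, 0.2, 2.1]
grip_width: 0.0099
finger_force: 52.4
```

Call:
move_arm(
  targets=[
    {"x": 0, "y": 0, "z": 0.5, "yaw": 0, "fingers": 1},
    {"x": 0, "y": 0, "z": 0.5, "yaw": 0, "fingers": 1},
    {"x": 0, "y": 0, "z": 0, "yaw": 0, "fingers": 1},
  ],
)

```text
time: 22.2
tool_pos: [0.5, -0.0459, 0.1586]
tcp_rot: [0.0, 0.73, 0.684, 0.0]
wrist_force: [-0.6, 1.1, 5.0]
grip_width: 0.0101
finger_force: 52.8
```

The post is on the floor. Easing up, opening slowly and withdrawing.

Call:
move_arm(
  targets=[
    {"x": 0, "y": 0, "z": -1, "yaw": 0, "fingers": 1},
    {"x": 0, "y": 0, "z": 0, "yaw": 0, "fingers": 0.75},
    {"x": 0, "y": 0, "z": 0, "yaw": 0, "fingers": 0.6},
    {"x": 0, "y": 0, "z": 0, "yaw": 0, "fingers": 0.4},
    {"x": 0, "y": 0, "z": 0, "yaw": 0, "fingers": 0.2},
    {"x": 0, "y": 0, "z": -20, "yaw": 0, "fingers": 0.1},
    {"x": 0, "y": 0, "z": -40, "yaw": 0, "fingers": 0.1},
    {"x": 0, "y": 0, "z": -40, "yaw": 0, "fingers": 0.1},
  ],
  grip_force=20,
)

```text
time: 23.2
tool_pos: [0.4992, -0.0458, 0.26]
tcp_rot: [-0.0, 0.73, 0.684, -0.0]
wrist_force: [0.3, -0.2, 0.2]
grip_width: 0.077
finger_force: 0.0
```

Call:
move_arm(
  targets=[
    {"x": -60, "y": 0, "z": 0, "yaw": 0, "fingers": 0.1},
    {"x": -60, "y": 0, "z": 0, "yaw": 0, "fingers": 0.1},
    {"x": -60, "y": 0, "z": 0, "yaw": 0, "fingers": 0.1},
    {"x": 0, "y": 0, "z": 0, "yaw": 0, "fingers": 0.1},
  ],
)

```text
time: 23.7
tool_pos: [0.4858, -0.2318, 0.2582]
tcp_rot: [-0.0, 0.733, 0.68, -0.001]
wrist_force: [-0.4, -0.4, -0.4]
grip_width: 0.077
finger_force: 0.0
```

```bash
python3 -c "
from h import *
delta(.5,-.045,.25)
s=snap('scene');t=snap('top')
hv=cv2.cvtColor(t,cv2.COLOR_RGB2HSV);m=cv2.inRange(hv,(5,110,90),(16,255,255));m[:190]=0;m[245:]=0;m[:,:290]=0;m[:,350:]=0
n,l,st,ce=cv2.connectedComponentsWithStats(m);i=1+st[1:,4].argmax();p=np.argwhere(l==i)[:,::-1]
for z in (.2,):
  W=np.array([onz('top',*q,z) for q in p]);print(st[i],cv2.minAreaRect((W[:,:2]*1000).astype(np.float32)))
# scene: panel corners predicted for planted sign vs wood mask
h2=cv2.cvtColor(s,cv2.COLOR_RGB2HSV);m=cv2.inRange(h2,(5,110,70),(18,255,255));m[:120]=0;m[190:]=0;m[:,:275]=0;m[:,345:]=0
c=max(cv2.findContours(m,0,1)[0],key=cv2.contourArea);print('scene box',cv2.boundingRect(c))
pr=np.array([proj('scene',[.4988+a*.998+b*.064,-.045-a*.064+b*.998,z]) for a in(-.006,.006) for b in(-.045,.045) for z in(.13,.2)]);print('pred',pr.min(0),pr.max(0))
# collar: bright above head
g=cv2.cvtColor(s,7);u,v=proj('scene',[.4988,-.045,.108]);print('collar',u,v);print(g[int(v)-8:int(v)+10,int(u)-6:int(u)+8])
"
```

```text
t 23.7 tcp [ 0.4858 -0.2318  0.2582] phi 85.71 tilt [-0.002 -0.001 -1.   ] F [-0.4 -0.4 -0.4] w 0.077
tool shift mm [187.4   0.2   8. ]
[304 218  39   5 135] ((493.5227355957031, -40.946067810058594), (86.9052734375, 7.982039451599121), 87.11607360839844)
scene box (296, 154, 19, 36)
pred [294.02883376 154.7215919 ] [311.71859646 190.06838957]
collar 302.16869595156254 185.88840890104495
[[132 101  91  99 107  82  37  53  63  57  63  78 105 118]
 [122 102  93  92  83  45  48  58  60  61  72  90 135 148]
 [104  93  93  86  82  53  44  57  58  73  90 127 156 153]
 [ 96  95  92  89  74  49  39  46  66  81 118 151 158 148]
 [106  94  93  87  68  37  31  50  76 103 145 169 164 153]
 [113  91  91  87  69  36  32  67  88 140 172 160 151 152]
 [111  92  91  86  64  37  59  82 120 210 240 219 174 146]
 [113  91  90  83  58  60  81 122 160 246 255 254 234 145]
 [117  91  90  83  72  76 106 154 182 235 254 254 243 167]
 [133  91  93  94  91 109 145 174 176 186 250 250 208 187]
 [133  96  91 120 118 164 218 205 186 191 243 245 210 198]
 [125  99  91  88 164 220 237 232 200 194 199 211 210 208]
 [130  95  85 133 247 252 236 235 219 199 209 210 208 201]
 [164 126 118 225 254 255 255 255 250 211 210 208 211 182]
 [200 173 174 243 254 254 255 254 245 212 207 202 212 182]
 [198 178 194 217 228 238 248 239 207 209 200 195 193 155]
 [162 166 189 200 208 204 207 197 191 193 176 178 177 130]
 [148 153 162 185 192 182 175 187 190 190 188 173 138 109]]
```

```bash
python3 -c "
from rig import arm
print(arm.sign_off())"
```

```text
the job is handed in; nothing more can be done
None
```

The bush is pressed home in the socket (push peaked at about 28 N) and the tomato sign stands in it on the socket floor, released and handed in at about 24 s; I viewed 11 pictures, one over the limit, and the sign leans a degree or two by the last measurement.

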